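# Tidy the drinks counter: tins racked, jigger and bottle home

## Robot

A 6-joint arm with a two-finger parallel gripper is mounted at the origin on the work surface. World frame = base frame: x ahead of the robot, y to its left, z up, the work surface at z = 0. Lengths are in m, angles in rad, forces in N, time in s.
With the tool pointing down it reaches from about 0.35 to 0.775 m from the base axis. Payload 5.5 kg.
Tool frame: the origin (TCP) lies between the finger pads; the fingertips stand 19 mm ahead of it and the grasp point (between the pads) is the TCP; z points along the fingers, y is the line along which they close (so a half turn about z gives the same grasp; the last joint's range is limited). The gripper opens to 85 mm and grips with 20 to 120 N. Pads are 22 mm wide; open, the fingers measure 114 mm over their backs; the gripper's body (76 mm by 85 mm) begins 54 mm behind the grasp point. The pads swing forward as they close: fully open they stand 13 mm farther back than shut.
Start: joints at [-1.426, 0.313, 0.046, 1.304, 0, 1.431], TCP at [0.162, -0.552, 0.25] pointing down, gripper open.
Joint ranges: [-2.76, 2.76], [-0.86, 1.69], [-1.03, 1.26], [-2.2, 2.34], [-1.47, 1.5], [-3.14, 3.14]. Speed limits (rad/s): [2.57, 2.57, 3.14, 3.14, 3.14, 3.14].

## Interface

Orientations are given as a unit quaternion [w, x, y, z].
In Python, from workcell import env gives the robot as it stands.
- The arm moves only by the tool carry_out, never from a script. Its argument "increments" is a list that holds one entry, the list of rows, each a list of 6 numbers: the shift along the tool's x, y, z each as a share of 50 cm, from -1 to 1, then the turn, a rotation vector about the tool's x, y, z each as a share of 2 pi rad, from -1 to 1. In form: [[[x, y, z, ax, ay, az], ...]]. A call has 1 to 5 rows; each row is the pose to reach, as a shift and turn from the pose commanded when the call began, along the tool's axes at that moment, turning the shorter way round; what a row does not reach only later rows make up. A row lasts 1/8 s, in which the tool goes at most 62.5 mm and 10.7 degrees, less where a joint would pass 70% of its speed; a pose out of reach is approached as far as the arm can. A call with a number of a shift or a turn outside -1 to 1 is refused whole. A call with a gripper value outside its range is refused whole. "jaw" is the closure, from 0 (fully open) to 1 (shut), set as the call begins (left out, the last holds). The fingers move at their own pace and stop on an object; "squeeze" is the grip in N (left out, the last holds). Time passes only in rows, so rows that repeat a pose let the fingers close. It gives the time, the measured TCP pose, the force, the opening and the grip force at its end, in the units of the state.
- env.get_state(): the state, without advancing time (a new reading comes with each control period).
- env.read_camera(name): name is "scene" or "side" or "wrist"; returns a dict with "frame" (400x640x3 uint8, blue, green, red), "z_map" (400x640 float32, m along the optical axis (not along the pixel's ray), 0 where there is no reading), "intrinsics" (3x3 intrinsics, pixels), "R" (3x3) and "t" (3): a world point X has camera coordinates R X + t; the wrist camera has in their place "T_tool_cam" (4x4, takes a point from camera to tool coordinates, whose origin is the TCP and whose axes are the flange's). Camera axes: x right, y down, z forward; pixel columns grow to the right and rows downward; lengths in m; the calibration is good to about 2 mm. The wrist camera is an equidistant fisheye: a pixel r from the principal point sees the ray r / f radians off the axis. A picture is of the moment at which its call begins: read the wrist's pose just before it.
- env.hand_in(): hands the job in; it is judged then, once.
Trained networks look in the newest picture that a camera, given by its name, has taken for a name from the list of things; names that differ only in an ending like _2 or _b are one class to them, and where a whole thing is asked for, a point or a joint stands for the part that bears it (a point fixed in the world has none). Each returns a list of dicts, best first, with "score" (0 to 1); they miss things now and then, are a little off and sometimes report something else, mostly with a low value. They report only what shows in the picture. A call takes as long as a camera call. They do not tell look-alikes from the thing itself.
- env.find_in(camera, name): "position" ([x, y, z] in m, in world coordinates, good to about 4 mm: the middle of the surface that is visible of it).
The state is a dict: "clock": time; "joint_pos": joint angles; "qvel": joint speeds; "tau": joint torques, N m; "tcp_pos": TCP position; "orientation": TCP orientation; "wrist_force": force on the tool from outside, world axes, zero at the start; "ft_torque": the same for the moment, N m; "finger_gap": finger opening in m; "grip_force": force on a finger pad.
Only numpy, scipy, OpenCV 4.12 (cv2) and the standard library are available. Lean on these libraries where they do the work, as an engineer would, in place of code of your own. Each camera call takes 0.05 s, during which the arm holds its last target. There are 200 camera calls.

## Task

Put the counter back in order: stand the two tea tins in the black rack, the square one against the fixed end wall and the slim one flat beside it, with the sliding steel stop pushed up snug to hold both tins together. Stand the squeeze bottle in the deep square grey holder and the jigger upright in the shallow round black tray, leave everything released, and tip none of the four over on the way.

Things in the scene. Friction and masses are not known exactly. Their poses are not given: they have to be found in the camera images.
- square_tin: Aluminium tea tin with a dark lid, 56 (x) x 56 (y) x 101 mm tall, 0.25 kg, standing on the counter. Origin: centre of its underside, z up.
- slim_tin: Aluminium tea tin with a dark lid, 28 (x, its thickness) x 56 (y, its width) x 101 mm tall, 0.16 kg, standing on the counter. Origin: centre of its underside, z up. In the rack its x lies along the rack's x.
- jigger: Steel hourglass measure standing on its smaller cup, 78 mm tall: foot 36 mm across, narrow waist at 36 mm height, upper cup with straight sides 40 mm across from 52 to 78 mm height, open at the top. 0.12 kg. Origin: centre of its underside, z up.
- squeeze_bottle: White plastic squeeze bottle (stiff), round, 50 mm across with straight sides up to 106 mm height, then shoulder, 36 mm cap and thin nozzle up to 136 mm. 0.25 kg. Origin: centre of its underside, z up.
- rack: Fixed black rack, 230 (x) x 80 (y) mm, a channel along its x. Origin: centre of its underside. Floor 6 mm above the origin; end wall at +x, 90 mm high, inner face at x = +107 mm; low side rails 26 mm high with 72 mm between them (inner faces at y = +-36 mm); the sliding stop is at the -x end.
- stop (a joint): Travel of the sliding steel stop towards the rack's end wall, m. At value q its upright face (64 mm wide, 81 mm high, 6 mm thick) is at rack x = -47 mm + q. Starts drawn back (0 to 0.03); with both tins tight against the wall it stops near 0.070; it slides with about 1.5 N friction plus that of the tins, and stays where left.
- stop_post (a point): Top centre of the stop's grip post: upright steel round post 14 mm across, its top 105 mm above the rack's underside, 35 mm behind the stop's face (towards the rack's -x); free to pinch over its upper 90 mm. The point moves with the stop.
- bottle_holder: Fixed grey open square box, 76 x 76 x 60 mm high outside, walls and floor 5 mm, so 66 mm inside. Origin: centre of its underside.
- jigger_tray: Fixed shallow round black rubber tray, 94 mm across, rim 12 mm high and 5 mm thick (84 mm across inside), floor 4 mm. Origin: centre of its underside.
Not all that is in view belongs to the job. What is shaped like the square_tin but orange is not meant.

How it is judged:
By the outcome, as a careful person would: the job done as asked, in the order asked, and still so for the second after the job is handed in, with the robot touching nothing.
It also fails if it takes over 125 s, if anything falls off the work surface, if the arm or the gripper's body presses on something with over 40 N, if the wrist force passes 120 N, or if a joint passes its speed limit or range.

## Working session

There is one attempt and no reset: what is moved stays moved. The work goes in short steps, Python scripts to look and compute and a tool call to move; the robot and the scene stay as the last step left them, time stands still between calls to the robot, and variables do not carry over. Pictures are saved under pics/ and viewed, at most 14 in all, crops included, and the job is handed in when it is done.

Besides the shell and the picture viewer there is one more tool, called after "Request:" by a JSON object that holds its "fn" and its "kwargs". carry_out: Moves the arm, as the interface text tells. Its arguments: {"type":"object","properties":{"increments":{"type":"array","items":{"type":"array","items":{"type":"array","items":{"type":"number","minimum":-1,"maximum":1}}}},"jaw":{"type":"number"},"squeeze":{"type":"number"}},"required":["increments"]}

```bash
mkdir -p pics; ls
cat > h.py <<'E'
import numpy as np, cv2
from workcell import env
def world(c,u,v):
    K,R,t=[np.array(c[k]) for k in("intrinsics","R","t")]
    z=c["z_map"][int(v),int(u)]
    return R.T@(z*np.linalg.solve(K,[u,v,1])-t)
def cloud(c):
    K,R,t=[np.array(c[k]) for k in("intrinsics","R","t")]
    z=c["z_map"];v,u=np.mgrid[:400,:640]
    p=np.stack([(u-K[0,2])/K[0,0]*z,(v-K[1,2])/K[1,1]*z,z],-1)
    P=(p-t)@R; P[z==0]=np.nan
    return P
def proj(c,X):
    K,R,t=[np.array(c[k]) for k in("intrinsics","R","t")]
    p=K@(R@np.array(X)+t); return p[:2]/p[2]
E
python3 - <<'E'
from h import *
print(env.get_state())
for n in("scene","side"):
    c=env.read_camera(n); cv2.imwrite(f"pics/{n}0.png",c["frame"]); np.savez(f"{n}0.npz",**{k:c[k] for k in("frame","z_map","intrinsics","R","t")})
    print(n,"cam at",-np.array(c["R"]).T@np.array(c["t"]))
    for o in("square_tin","slim_tin","jigger","squeeze_bottle","rack","stop","stop_post","bottle_holder","jigger_tray"):
        for d in env.find_in(n,o)[:3]:
            print(n,o,np.round(d["position"],3),round(d["score"],2),proj(c,d["position"]).round())
E
```

```text
pics
{'clock': 0.0, 'joint_pos': array([-1.42560948e+00,  3.14025398e-01,  4.49705404e-02,  1.30361543e+00,
        1.51041380e-05,  1.43118425e+00]), 'qvel': array([-0.00019511, -0.00068239, -0.00044779,  0.00200514, -0.00056173,
        0.00240819]), 'tau': array([-4.51736259e-04, -4.80630827e+01,  2.98529184e+01,  1.94572000e-02,
       -2.25718022e-04,  6.14260056e-07]), 'tcp_pos': array([ 0.16147177, -0.55135566,  0.24939118]), 'orientation': array([-9.36998623e-04,  9.89877884e-01,  1.41918630e-01,  4.94031059e-06]), 'wrist_force': array([ 0.32405186, -1.14964116, -0.01775458]), 'ft_torque': array([-0.00271308,  0.02682971, -0.03803288]), 'grip_force': 0.0, 'finger_gap': 0.08536569592738873}
scene cam at [1.382219   0.32507355 1.07401468]
scene square_tin [ 0.442 -0.362  0.072] 0.83 [235. 154.]
scene square_tin [ 0.349 -0.077  0.068] 0.59 [334. 161.]
scene square_tin [ 0.501 -0.088  0.075] 0.56 [309. 192.]
scene slim_tin [ 0.404 -0.258  0.064] 0.68 [271. 157.]
scene slim_tin [ 0.568 -0.325  0.005] 0.31 [227. 201.]
scene jigger [0.449 0.104 0.053] 0.85 [380. 204.]
scene jigger [
[... 585 characters left out ...]
5.]
side square_tin [ 0.335 -0.069  0.063] 0.77 [379. 213.]
side square_tin [ 0.472 -0.075  0.069] 0.73 [328. 204.]
side slim_tin [ 0.393 -0.245  0.061] 0.74 [363. 178.]
side slim_tin [0.438 0.116 0.058] 0.45 [330. 254.]
side jigger [0.435 0.118 0.061] 0.91 [331. 254.]
side squeeze_bottle [0.416 0.292 0.079] 0.89 [328. 303.]
side rack [0.615 0.062 0.043] 0.89 [263. 236.]
side stop [ 0.632 -0.059  0.054] 0.7 [269. 205.]
side stop_post [ 0.635 -0.062  0.054] 0.8 [268. 205.]
side stop_post [0.436 0.115 0.059] 0.58 [331. 253.]
side bottle_holder [ 0.47  -0.077  0.065] 0.68 [329. 205.]
side bottle_holder [0.556 0.329 0.032] 0.62 [257. 323.]
side jigger_tray [ 0.566 -0.32   0.004] 0.64 [310. 175.]
```

Run:
```python
import cv2
a=cv2.imread("pics/scene0.png")[100:320,180:500]
cv2.imwrite("pics/scene0c.png",cv2.resize(a,None,fx=2.5,fy=2.5,interpolation=cv2.INTER_CUBIC))
a=cv2.imread("pics/side0.png")[120:360,190:440]
cv2.imwrite("pics/side0c.png",cv2.resize(a,None,fx=2.5,fy=2.5,interpolation=cv2.INTER_CUBIC))
```

```text
(no output)
```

View pics/scene0c.png

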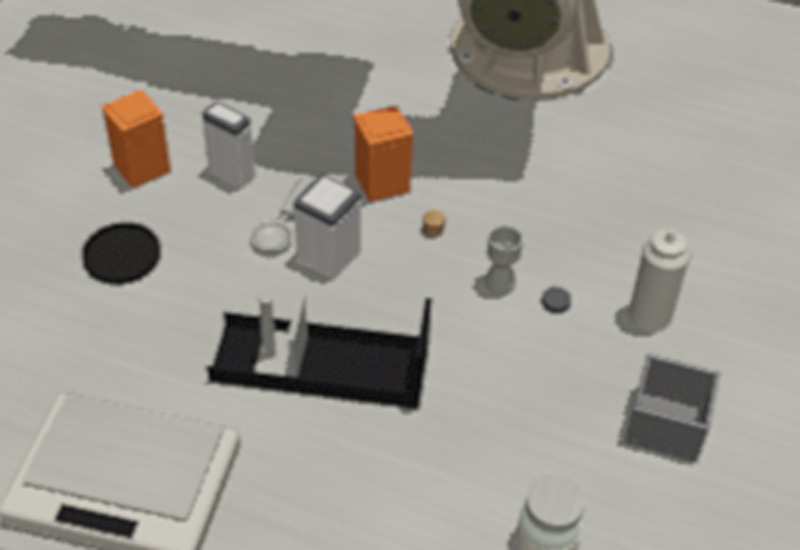

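View pics/side0c.png

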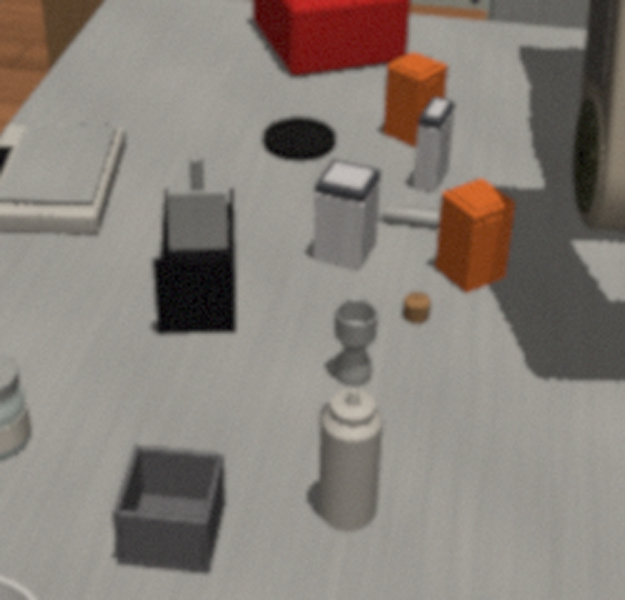

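The scene crop shows three things shaped like the square tin:
- Aluminium with a dark lid at scene (309,192).
- Orange at (235,154).
- Orange at (334,161).

The aluminium one fits the description, and this crop already confirms it. The slim tin is at (271,157), the jigger at (380,204), the bottle at (444,212), and the rack at about (306,245) with its end wall on the right (+y). The holder is at (450,259). The black disc at (228,200) is the tray. In the side view the stop and post are at the far end of the rack.

```bash
cat > m.py <<'E'
from h import *
P={n:cloud(dict(np.load(f"{n}0.npz"))).reshape(-1,3) for n in("scene","side")}
def near(n,xy,r,z0,z1):
    p=P[n]; 
    with np.errstate(invalid="ignore"):
        return p[(np.hypot(p[:,0]-xy[0],p[:,1]-xy[1])<r)&(p[:,2]>z0)&(p[:,2]<z1)]
def rect(p):
    (x,y),(w,h),a=cv2.minAreaRect((p[:,:2]*1000).astype(np.float32)); return np.round([x,y,w,h,a],1)
if __name__=="__main__":
  for nm,xy,r,z0,z1 in [("square",(.475,-.085),.065,.09,.12),("slim",(.39,-.253),.055,.09,.12),
    ("sq_all",(.475,-.085),.065,.02,.12),("slim_all",(.39,-.253),.055,.02,.12),
    ("jig_top",(.437,.11),.05,.06,.09),("bot_body",(.42,.285),.06,.03,.1),("bot_noz",(.42,.285),.06,.112,.15),
    ("rackall",(.633,.0),.16,.015,.12),("wall",(.633,.09),.06,.05,.1),("post",(.633,-.09),.06,.086,.12),("stop",(.633,-.07),.07,.045,.082),
    ("holder",(.555,.33),.07,.04,.08),("holdertop",(.555,.33),.07,.054,.08),("tray",(.568,-.322),.06,.006,.03)]:
    ps=[near(n,xy,r,z0,z1) for n in P]
    for n,p in zip(list(P)+["both"],ps+[np.vstack(ps)]):
      if len(p)>4: print(nm,n,len(p),rect(p),"zmax %.3f zmed %.3f"%(np.percentile(p[:,2],97),np.median(p[:,2])),np.round(p.mean(0),3))
  for n in P: print(n,"table z",np.median(near(n,(.5,.2),.05,-.02,.02)[:,2]))
E
python3 m.py
```

```text
square scene 333 [475.4 -94.   57.6  62.2  77.5] zmax 0.104 zmed 0.100 [ 0.48  -0.093  0.1  ]
square side 305 [472.9 -94.1  60.6  56.9  78.2] zmax 0.104 zmed 0.100 [ 0.472 -0.089  0.099]
square both 638 [475.4 -94.6  60.6  62.   78.3] zmax 0.104 zmed 0.100 [ 0.476 -0.091  0.1  ]
slim scene 155 [ 395.7 -262.3   59.9   34.5   78.2] zmax 0.104 zmed 0.100 [ 0.398 -0.262  0.099]
slim side 118 [ 392.  -263.7   65.3   27.6   78.4] zmax 0.103 zmed 0.100 [ 0.392 -0.258  0.099]
slim both 273 [ 395.3 -264.4   65.3   34.5   78.2] zmax 0.103 zmed 0.100 [ 0.395 -0.26   0.099]
sq_all scene 789 [474.7 -95.1  60.4  63.2  77.9] zmax 0.104 zmed 0.081 [ 0.487 -0.09   0.074]
sq_all side 847 [473.  -94.2  62.   57.4  80. ] zmax 0.103 zmed 0.075 [ 0.471 -0.08   0.072]
sq_all both 1636 [475.2 -95.   62.7  62.4  80. ] zmax 0.103 zmed 0.078 [ 0.479 -0.085  0.073]
slim_all scene 484 [ 395.8 -262.5   60.2   34.7   78.2] zmax 0.103 zmed 0.073 [ 0.402 -0.259  0.07 ]
slim_all side 405 [ 392.3 -263.9   66.3   29.5   77.3] zmax 0.102 zmed 0.071 [ 0.392 -0.25   0.068]
slim_all both 889 [ 395.  -264.5   66.3   35.    
[... 2184 characters left out ...]
83.1  79.5   3. ] zmax 0.062 zmed 0.055 [0.556 0.33  0.053]
holdertop scene 245 [555.7 327.4  83.1  75.4   3.3] zmax 0.063 zmed 0.059 [0.557 0.329 0.059]
holdertop side 424 [554.  327.6  76.3  79.5   3.3] zmax 0.062 zmed 0.059 [0.553 0.331 0.059]
holdertop both 669 [555.9 327.8  83.1  79.5   3. ] zmax 0.063 zmed 0.059 [0.555 0.33  0.059]
tray scene 258 [ 571.8 -321.5   95.5  101.8   56.3] zmax 0.015 zmed 0.009 [ 0.569 -0.32   0.01 ]
tray side 160 [ 564.8 -320.5   89.7   93.2   11.8] zmax 0.014 zmed 0.010 [ 0.564 -0.317  0.01 ]
tray both 418 [ 564.7 -320.5  105.1   94.1    7.2] zmax 0.015 zmed 0.010 [ 0.567 -0.319  0.01 ]
scene table z 0.00017598851513741067
side table z 0.0004484573453788284
```

Run:
```python
from m import *
from scipy.optimize import least_squares
for n in P:
    p=near(n,(.63,0),.17,.012,.12); p=p[(p[:,0]>.555)&(p[:,1]<.13)&(p[:,1]>-.16)]
    # drop scale: far x
    a=p; print(n,len(a),rect(a))
    low=p[p[:,2]<.032]; print(" low",rect(low))
    w=near(n,(.61,.07),.1,.04,.1); w=w[w[:,1]>.03]; print(" wall",rect(w))
    r=rect(low); 
    for ang in (100,102):
      th=np.radians(ang); ex=np.array([np.cos(th),np.sin(th)]); ey=np.array([-ex[1],ex[0]])
      c=np.array([.6265,-.035])
      q=np.c_[(p[:,:2]-c)@ex,(p[:,:2]-c)@ey,p[:,2]]*1000
      print(ang,"x",np.percentile(q[:,0],[1,99]).round(1),"y",np.percentile(q[:,1],[1,99]).round(1))
      f=q[(q[:,2]>45)&(q[:,0]<40)&(abs(q[:,1])<30)]; print(" stop x hist",np.histogram(f[:,0],bins=range(-100,40,6)))
c=dict(np.load("side0.npz"));a=c["frame"]
```

```text
scene 1280 [677.  -25.5 193.6 229.8  14.4]
 low [676.  -24.9 192.4 230.8  15.5]
 wall [601.8  69.4  82.7   8.2  13.9]
100 x [-113.6  112.6] y [-144.7   44.6]
 stop x hist (array([ 0,  0,  0,  0,  0,  4, 34, 47,  7,  0,  0, 12, 72,  4,  0,  0,  0,
        0,  0,  0,  0,  0,  0]), array([-100,  -94,  -88,  -82,  -76,  -70,  -64,  -58,  -52,  -46,  -40,
        -34,  -28,  -22,  -16,  -10,   -4,    2,    8,   14,   20,   26,
         32,   38]))
102 x [-114.   111.6] y [-142.5   42.3]
 stop x hist (array([ 0,  0,  0,  0,  0,  4, 35, 47,  6,  0,  0, 12, 76,  0,  0,  0,  0,
        0,  0,  0,  0,  0,  0]), array([-100,  -94,  -88,  -82,  -76,  -70,  -64,  -58,  -52,  -46,  -40,
        -34,  -28,  -22,  -16,  -10,   -4,    2,    8,   14,   20,   26,
         32,   38]))
side 1720 [679.  -23.6 188.7 234.3  14. ]
 low [679.4 -23.8 188.5 233.8  13.7]
 wall [599.8  69.4  79.9  15.1  14.6]
100 x [-92.5 114.6] y [-145.7   47.5]
 stop x hist (array([  0,   0,   0,   0,   0,   1,  19,  42,  12,   0,   0,  33, 192,
        53,   0,   0,   0,   0,   0,   0,   0,   0,   0]), array([-100,  -94,  -88,  -82,  -76,  -70,  -64,  -58,  -52,  -46,  -40,
        -34,  -28,  -22,  -16,  -10,   -4,    2,    8,   14,   20,   26,
         32,   38]))
102 x [-96.4 114.3] y [-143.6   43.7]
 stop x hist (array([  0,   0,   0,   0,   0,   0,  20,  42,  12,   0,   0,  26, 203,
        45,   0,   0,   0,   0,   0,   0,   0,   0,   0]), array([-100,  -94,  -88,  -82,  -76,  -70,  -64,  -58,  -52,  -46,  -40,
        -34,  -28,  -22,  -16,  -10,   -4,    2,    8,   14,   20,   26,
         32,   38]))
```

```bash
cat > plan.py <<'E'
import numpy as np
def plan(start,targets):
    """poses (x,y,z mm, tool-x yaw deg), tool pointing down; prints each call's row, relative to the previous target"""
    s=np.array(start,float)
    for t in targets:
        t=np.array(t,float); a=np.radians(s[3]); d=t-s; w=(d[3]+180)%360-180
        sx=d[0]*np.cos(a)+d[1]*np.sin(a); sy=d[0]*np.sin(a)-d[1]*np.cos(a)
        print(t.round(1),"row",np.round([sx/500,sy/500,-d[2]/500,0,0,-w/360],4),"rows>=",round(max(np.linalg.norm(d[:3])/62.5,abs(w)/10.7),1))
        s=t
RC=np.array([628.9,-38.3]);RA=104.0
def rack(x,y=0,c=None):
    c=RC if c is None else c
    a=np.radians(RA);return c+x*np.array([np.cos(a),np.sin(a)])+y*np.array([-np.sin(a),np.cos(a)])
def now():
    from workcell import env
    s=env.get_state();w,x,y,z=s["orientation"];X=np.array([1-2*(y*y+z*z),2*(x*y+w*z)])
    return [*(s["tcp_pos"]*1000),np.degrees(np.arctan2(X[1],X[0]))]
E
python3 - <<'E'
from plan import *
n=now(); n[2]=250;n[0]=162;n[1]=-552;print(n)
q=rack(76)
plan(n,[(474.5,-94.3,250,78),(474.5,-94.3,65,78),(474.5,-94.3,200,78),(*q,200,104),(*q,90,104),(*q,73,104),(*q,200,104),(394.5,-263,200,168),(394.5,-263,65,168)])
E
```

```text
[162, -552, 250, np.float64(16.318054788984657)]
[474.5 -94.3 250.   78. ] row [ 0.857  -0.7029 -0.      0.      0.     -0.1713] rows>= 8.9
[474.5 -94.3  65.   78. ] row [ 0.    0.    0.37  0.    0.   -0.  ] rows>= 3.0
[474.5 -94.3 200.   78. ] row [ 0.    0.   -0.27  0.    0.   -0.  ] rows>= 2.2
[610.5  35.4 200.  104. ] row [ 0.3104  0.2121 -0.      0.      0.     -0.0722] rows>= 3.0
[610.5  35.4  90.  104. ] row [ 0.    0.    0.22  0.    0.   -0.  ] rows>= 1.8
[610.5  35.4  73.  104. ] row [ 0.     0.     0.034  0.     0.    -0.   ] rows>= 0.3
[610.5  35.4 200.  104. ] row [ 0.     0.    -0.254  0.     0.    -0.   ] rows>= 2.0
[ 394.5 -263.   200.   168. ] row [-0.4746 -0.5636 -0.      0.      0.     -0.1778] rows>= 6.0
[ 394.5 -263.    65.   168. ] row [ 0.    0.    0.27  0.    0.   -0.  ] rows>= 2.2
```

Request:
{"fn": "carry_out", "kwargs": {"increments": [[[0.4285,-0.3515,0,0,0,0],[0.4285,-0.3515,0,0,0,0],[0.4285,-0.3515,0,0,0,0],[0.4285,-0.3515,0,0,0,0],[0.4285,-0.3515,0,0,0,0]]], "jaw": 0}}

```text
clock: 1.62
tcp_pos: [0.3189, -0.3203, 0.2506]
orientation: [0.0, 0.99, 0.143, 0.0]
wrist_force: [0.8, -0.5, 0.4]
finger_gap: 0.0854
grip_force: 0.0
```

Request:
{"fn": "carry_out", "kwargs": {"increments": [[[0.4285,-0.3514,0,0,0,-0.1213],[0.4285,-0.3514,0,0,0,-0.1213],[0.4285,-0.3514,0,0,0,-0.1213],[0.4285,-0.3514,0,0,0,-0.1213],[0.4285,-0.3514,0,0,0,-0.1213]]]}}

```text
clock: 2.25
tcp_pos: [0.4753, -0.0915, 0.2504]
orientation: [0.0, 0.865, 0.502, 0.0]
wrist_force: [0.3, -0.4, 0.0]
finger_gap: 0.0856
grip_force: 0.0
```

Request:
{"fn": "carry_out", "kwargs": {"increments": [[[0,0,0,0,0,-0.05],[0,0,0.05,0,0,-0.05],[0,0,0.1,0,0,-0.05]]]}}

```text
clock: 2.62
tcp_pos: [0.4745, -0.094, 0.2001]
orientation: [0.001, 0.777, 0.63, 0.0]
wrist_force: [0.2, -1.5, 0.1]
finger_gap: 0.0853
grip_force: 0.0
```

Request:
{"fn": "carry_out", "kwargs": {"increments": [[[0,0,0.1,0,0,0],[0,0,0.2,0,0,0],[0,0,0.27,0,0,0],[0,0,0.27,0,0,0]]]}}

```text
clock: 3.12
tcp_pos: [0.4717, -0.0934, 0.0631]
orientation: [-0.003, 0.777, 0.629, -0.002]
wrist_force: [-0.3, 0.2, 0.7]
finger_gap: 0.0851
grip_force: 0.0
```

Request:
{"fn": "carry_out", "kwargs": {"increments": [[[0,0,0,0,0,0],[0,0,0,0,0,0],[0,0,0,0,0,0],[0,0,0,0,0,0],[0,0,0,0,0,0]]], "jaw": 1, "squeeze": 40}}

```text
clock: 3.75
tcp_pos: [0.4757, -0.0948, 0.0673]
orientation: [0.002, 0.777, 0.629, 0.001]
wrist_force: [-0.5, 0.7, 6.7]
finger_gap: 0.0559
grip_force: 42.8
```

Request:
{"fn": "carry_out", "kwargs": {"increments": [[[0,0,-0.08,0,0,0],[0,0,-0.18,0,0,0],[0,0,-0.27,0,0,0],[0,0,-0.27,0,0,0]]]}}

```text
clock: 4.25
tcp_pos: [0.4766, -0.0951, 0.2047]
orientation: [0.004, 0.777, 0.629, 0.002]
wrist_force: [-0.0, 0.1, -1.8]
finger_gap: 0.0556
grip_force: 43.3
```

Request:
{"fn": "carry_out", "kwargs": {"increments": [[[0.1,0.07,0,0,0,-0.025],[0.2,0.14,0,0,0,-0.05],[0.3104,0.2121,0,0,0,-0.0722],[0.3104,0.2121,0,0,0,-0.0722],[0.3104,0.2121,0,0,0,-0.0722]]]}}

```text
clock: 4.88
tcp_pos: [0.6091, 0.0358, 0.1987]
orientation: [-0.001, 0.616, 0.788, -0.001]
wrist_force: [-0.7, -0.2, -2.3]
finger_gap: 0.0557
grip_force: 43.6
```

```bash
cat > look.py <<'E'
import sys
from h import *
from plan import *
def rackview(n,tag,crop=None,k=3):
    c=env.read_camera(n); np.savez(f"{n}_{tag}.npz",**{q:c[q] for q in("frame","z_map","intrinsics","R","t")})
    if crop:
        x0,y0,x1,y1=crop; cv2.imwrite(f"pics/{n}_{tag}.png",cv2.resize(c["frame"][y0:y1,x0:x1],None,fx=k,fy=k,interpolation=cv2.INTER_CUBIC))
    return c
def inrack(c):
    P=cloud(c).reshape(-1,3)*1000; P=P[~np.isnan(P[:,0])]
    a=np.radians(RA); d=P[:,:2]-RC
    return np.c_[d@[np.cos(a),np.sin(a)], d@[-np.sin(a),np.cos(a)], P[:,2]]
E
python3 - <<'E'
from look import *
print(now())
# rack refine from initial clouds
for n in("scene","side"):
    q=inrack(dict(np.load(f"{n}0.npz"))); s=q[(abs(q[:,0])<135)&(abs(q[:,1])<60)]
    r=s[(s[:,2]>18)&(s[:,2]<34)]; 
    (cx,cy),wh,ang=cv2.minAreaRect(r[:,:2].astype(np.float32)); print(n,"low rails",np.round([cx,cy,*wh,ang],1))
    w=s[(s[:,2]>45)&(s[:,0]>85)];print(" wall x pct",np.percentile(w[:,0],[2,50,98]).round(1),"y",np.percentile(w[:,1],[1,99]).round(1),"slope deg",np.degrees(np.polyfit(w[:,1],w[:,0],1)[0]).round(1),"top",np.percentile(w[:,2],98))
rackview("scene","t1",(220,130,400,290),4); rackview("side","t1",(200,130,360,280),4)
a=[cv2.imread(f"pics/{n}_t1.png") for n in("scene","side")]
a=[cv2.resize(x,(400,360)) for x in a]; cv2.imwrite("pics/t1.png",np.hstack(a))
E
```

```text
[np.float64(609.1147014266602), np.float64(35.83412772135719), np.float64(198.68024979997372), np.float64(103.99214323925527)]
scene low rails [ -0.    2.7  88.4 230.   89.5]
 wall x pct [107.  111.6 115. ] y [-41.   40.1] slope deg 1.0 top 94.2497656749566
side low rails [  2.1   2.3  78.8 233.8  89.7]
 wall x pct [106.4 113.8 117.4] y [-37.   41.9] slope deg -0.4 top 91.204465542913
```

View pics/t1.png

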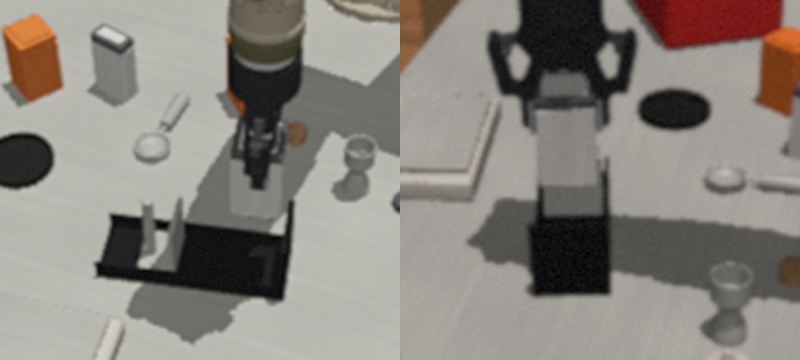

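Request:
{"fn": "carry_out", "kwargs": {"increments": [[[0,-0.002,0.1,0,0,0],[0,-0.002,0.2,0,0,0],[0,-0.002,0.23,0,0,0],[0,-0.002,0.23,0,0,0]]]}}

```text
clock: 5.48
tcp_pos: [0.6083, 0.0345, 0.0852]
orientation: [-0.001, 0.616, 0.787, -0.0]
wrist_force: [-0.1, 0.3, -0.6]
finger_gap: 0.0555
grip_force: 43.5
```

Run:
```python
from look import *
print(now(), env.get_state()["wrist_force"])
c=rackview("side","t2");q=inrack(c);s=q[(abs(q[:,1])<45)&(q[:,0]>-60)&(q[:,0]<140)&(q[:,2]>94)&(q[:,2]<125)]
print(np.percentile(s[:,0],[1,50,99]),np.percentile(s[:,1],[1,99]),np.percentile(s[:,2],[2,98]))
```

```text
[np.float64(608.2677291140374), np.float64(34.51883776772629), np.float64(85.21028697945944), np.float64(103.89805246656113)] [-0.09136481  0.2538337  -0.60609197]
[ 57.24053444  90.20890246 105.34648497] [-42.1581864   43.15643776] [ 95.04963235 123.74659799]
```

Request:
{"fn": "carry_out", "kwargs": {"increments": [[[0,0,0.01,0,0,0],[0,0,0.018,0,0,0],[0,0,0.024,0,0,0],[0,0,0.024,0,0,0]]]}}

```text
clock: 6.02
tcp_pos: [0.6093, 0.0353, 0.0734]
orientation: [0.0, 0.616, 0.788, 0.0]
wrist_force: [-0.3, -0.3, -1.3]
finger_gap: 0.0555
grip_force: 43.6
```

Request:
{"fn": "carry_out", "kwargs": {"increments": [[[0,0,0.001,0,0,0],[0,0,0.002,0,0,0],[0,0,0.003,0,0,0],[0,0,0.003,0,0,0]]]}}

```text
clock: 6.52
tcp_pos: [0.6092, 0.0354, 0.0734]
orientation: [0.0, 0.616, 0.788, 0.0]
wrist_force: [-3.5, 0.2, 9.1]
finger_gap: 0.0559
grip_force: 44.8
```

Request:
{"fn": "carry_out", "kwargs": {"increments": [[[0,0,-0.002,0,0,0],[0,0,-0.002,0,0,0],[0,0,-0.002,0,0,0],[0,0,-0.002,0,0,0]]], "jaw": 0}}

```text
clock: 7.02
tcp_pos: [0.6091, 0.0353, 0.0725]
orientation: [-0.0, 0.616, 0.788, -0.0]
wrist_force: [0.3, -0.7, -0.5]
finger_gap: 0.0852
grip_force: 0.0
```

Request:
{"fn": "carry_out", "kwargs": {"increments": [[[0,0,-0.06,0,0,0],[0,0,-0.16,0,0,0],[0,0,-0.26,0,0,0],[0,0,-0.26,0,0,0]]]}}

```text
clock: 7.52
tcp_pos: [0.6119, 0.0351, 0.2077]
orientation: [0.004, 0.616, 0.788, 0.002]
wrist_force: [1.1, 0.4, -0.2]
finger_gap: 0.0855
grip_force: 0.0
```

Run:
```python
from look import *
n=now();print(n)
for k in("scene","side"):
    q=inrack(rackview(k,"t3"));s=q[(abs(q[:,1])<45)&(q[:,0]>0)&(q[:,0]<140)&(q[:,2]>99)&(q[:,2]<115)]
    print(k,np.percentile(s[:,0],[1,50,99]).round(1),np.percentile(s[:,1],[1,99]).round(1),cv2.minAreaRect(s[:,:2].astype(np.float32)),np.median(s[:,2]))
plan((*n[:2],204,104),[(394.5,-263,204,168),(394.5,-263,65,168)])
```

```text
[np.float64(611.8805365071412), np.float64(35.11382433617155), np.float64(207.74555991283427), np.float64(103.97842978525965)]
scene [ 47.7  74.9 102.4] [-28.6  29.1] ((75.10505676269531, 0.9210395812988281), (55.825035095214844, 61.4283447265625), 0.9109316468238831) 106.70766027700407
side [ 48.8  83.6 105.6] [-23.8  30.5] ((76.4343032836914, 3.309873580932617), (59.78799819946289, 54.094276428222656), 1.396077275276184) 106.86517602965972
[ 394.5 -263.   204.   168. ] row [-0.4733 -0.5661 -0.      0.      0.     -0.1778] rows>= 6.0
[ 394.5 -263.    65.   168. ] row [ 0.     0.     0.278  0.     0.    -0.   ] rows>= 2.2
```

Run:
```python
from plan import *
plan((609.5,35.2,202.5,104),[(502,-114,202.5,136),(394.5,-263,202.5,168),(394.5,-263,65,168),(394.5,-263,200,168)])
q=rack(32,1.5)
plan((394.5,-263,200,168),[(500,-135,200,136),(*q,200,104),(*q,85,104),(*q,73,104),(*q,200,104)])
print(q)
```

```text
[ 502.  -114.   202.5  136. ] row [-0.2375 -0.2808 -0.      0.      0.     -0.0889] rows>= 3.0
[ 394.5 -263.   202.5  168. ] row [-0.0524 -0.3637 -0.      0.      0.     -0.0889] rows>= 3.0
[ 394.5 -263.    65.   168. ] row [ 0.     0.     0.275  0.     0.    -0.   ] rows>= 2.2
[ 394.5 -263.   200.   168. ] row [ 0.    0.   -0.27  0.    0.   -0.  ] rows>= 2.2
[ 500. -135.  200.  136.] row [-0.1532  0.2943 -0.      0.      0.      0.0889] rows>= 3.0
[619.7  -7.6 200.  104. ] row [ 0.0048  0.3496 -0.      0.      0.      0.0889] rows>= 3.0
[619.7  -7.6  85.  104. ] row [ 0.    0.    0.23  0.    0.   -0.  ] rows>= 1.8
[619.7  -7.6  73.  104. ] row [ 0.     0.     0.024  0.     0.    -0.   ] rows>= 0.2
[619.7  -7.6 200.  104. ] row [ 0.     0.    -0.254  0.     0.    -0.   ] rows>= 2.0
[619.70305575  -7.6134196 ]
```

Request:
{"fn": "carry_out", "kwargs": {"increments": [[[-0.2375,-0.2808,0,0,0,-0.0889],[-0.2375,-0.2808,0,0,0,-0.0889],[-0.2375,-0.2808,0,0,0,-0.0889],[-0.2375,-0.2808,0,0,0,-0.0889]]]}}

```text
clock: 8.12
tcp_pos: [0.4983, -0.1158, 0.2008]
orientation: [-0.002, 0.376, 0.927, -0.0]
wrist_force: [0.0, 0.6, 0.7]
finger_gap: 0.0852
grip_force: 0.0
```

Request:
{"fn": "carry_out", "kwargs": {"increments": [[[-0.0524,-0.3637,0,0,0,-0.0889],[-0.0524,-0.3637,0,0,0,-0.0889],[-0.0524,-0.3637,0,0,0,-0.0889],[-0.0524,-0.3637,0,0,0,-0.0889],[-0.0524,-0.3637,0,0,0,-0.0889]]]}}

```text
clock: 8.75
tcp_pos: [0.3924, -0.2632, 0.2011]
orientation: [-0.001, 0.106, 0.994, 0.001]
wrist_force: [0.4, 0.8, 0.3]
finger_gap: 0.0855
grip_force: 0.0
```

Run:
```python
from look import *
s=env.get_state(); n=now(); print(n)
c=env.read_camera("wrist"); T=np.array(c["T_tool_cam"]);K=np.array(c["intrinsics"]);z=c["z_map"]
print(T.round(3),K.round(1))
v,u=np.mgrid[:400,:640]; dx,dy=(u-K[0,2])/K[0,0],(v-K[1,2])/K[1,1]; r=np.hypot(dx,dy)
ok=(z>0)&(r<1.4); m=np.where(r>1e-6,np.tan(r)/np.maximum(r,1e-6),1)
p=np.stack([dx*m*z,dy*m*z,z],-1)[ok]; p=p@T[:3,:3].T+T[:3,3]
from scipy.spatial.transform import Rotation as R
w,x,y,q=s["orientation"]; X=R.from_quat([x,y,q,w]).apply(p)+s["tcp_pos"]
t=X[(X[:,2]>.09)&(X[:,2]<.11)&(np.hypot(X[:,0]-.3945,X[:,1]+.263)<.06)]*1000
print(len(t),cv2.minAreaRect(t[:,:2].astype(np.float32)),np.median(t[:,2]))
```

```text
[np.float64(392.4185218803457), np.float64(-263.20970186074896), np.float64(201.09216000746895), np.float64(167.775862244402)]
[[ 0.    -0.953 -0.303  0.077]
 [ 1.     0.    -0.     0.   ]
 [ 0.    -0.303  0.953 -0.124]
 [ 0.     0.     0.     1.   ]] [[309.7   0.  315.4]
 [  0.  309.7 197.2]
 [  0.    0.    1. ]]
2636 ((394.3973388671875, -266.78668212890625), (56.89264678955078, 28.815593719482422), 77.9151840209961) 101.1040690997124
```

Request:
{"fn": "carry_out", "kwargs": {"increments": [[[-0.0015,-0.007,0.06,0,0,0],[-0.0015,-0.007,0.17,0,0,0],[-0.0015,-0.007,0.275,0,0,0],[-0.0015,-0.007,0.275,0,0,0],[-0.0015,-0.007,0.275,0,0,0]]]}}

```text
clock: 9.43
tcp_pos: [0.3949, -0.2662, 0.0663]
orientation: [0.0, 0.104, 0.995, -0.0]
wrist_force: [-0.1, -0.0, 1.4]
finger_gap: 0.0853
grip_force: 0.0
```

Request:
{"fn": "carry_out", "kwargs": {"increments": [[[0,0,0,0,0,0],[0,0,0,0,0,0],[0,0,0,0,0,0],[0,0,0,0,0,0],[0,0,0,0,0,0]]], "jaw": 1, "squeeze": 40}}

```text
clock: 10.05
tcp_pos: [0.3953, -0.2674, 0.0673]
orientation: [0.002, 0.105, 0.995, -0.001]
wrist_force: [-0.9, 2.0, 5.1]
finger_gap: 0.0554
grip_force: 42.4
```

Request:
{"fn": "carry_out", "kwargs": {"increments": [[[0,0,-0.08,0,0,0],[0,0,-0.18,0,0,0],[0,0,-0.27,0,0,0],[0,0,-0.27,0,0,0]]]}}

```text
clock: 10.55
tcp_pos: [0.396, -0.2683, 0.2049]
orientation: [0.004, 0.105, 0.994, -0.003]
wrist_force: [-0.3, -0.2, -2.8]
finger_gap: 0.0559
grip_force: 43.2
```

Run:
```python
from plan import *
q=rack(29,1.5)
plan((394.4,-266.4,200,168),[(500,-135,200,136),(*q,200,104),(*q,86,104)])
```

```text
[ 500. -135.  200.  136.] row [-0.1519  0.301  -0.      0.      0.      0.0889] rows>= 3.0
[620.4 -10.5 200.  104. ] row [-3.000e-04  3.464e-01 -0.000e+00  0.000e+00  0.000e+00  8.890e-02] rows>= 3.0
[620.4 -10.5  86.  104. ] row [ 0.     0.     0.228  0.     0.    -0.   ] rows>= 1.8
```

Request:
{"fn": "carry_out", "kwargs": {"increments": [[[-0.05,0.1,0,0,0,0.029],[-0.1,0.2,0,0,0,0.058],[-0.1519,0.301,0,0,0,0.0889],[-0.1519,0.301,0,0,0,0.0889]]]}}

```text
clock: 11.05
tcp_pos: [0.5007, -0.1322, 0.1992]
orientation: [-0.001, 0.374, 0.927, 0.0]
wrist_force: [0.3, 0.2, -2.0]
finger_gap: 0.0557
grip_force: 43.2
```

Request:
{"fn": "carry_out", "kwargs": {"increments": [[[0,0.115,0,0,0,0.029],[0,0.23,0,0,0,0.058],[-0.0003,0.3464,0,0,0,0.0889],[-0.0003,0.3464,0,0,0,0.0889],[-0.0003,0.3464,0,0,0,0.0889]]]}}

```text
clock: 11.68
tcp_pos: [0.6192, -0.0104, 0.1989]
orientation: [-0.001, 0.615, 0.788, -0.001]
wrist_force: [-0.4, -0.4, -2.1]
finger_gap: 0.0561
grip_force: 43.8
```

Request:
{"fn": "carry_out", "kwargs": {"increments": [[[0,0,0.08,0,0,0],[0,0,0.16,0,0,0],[0,0,0.2,0,0,0],[0,0,0.228,0,0,0],[0,0,0.228,0,0,0]]]}}

```text
clock: 12.3
tcp_pos: [0.6189, -0.0114, 0.0856]
orientation: [-0.001, 0.616, 0.788, -0.001]
wrist_force: [0.8, 0.6, -2.2]
finger_gap: 0.0559
grip_force: 43.9
```

Run:
```python
from look import *
print(now(), env.get_state()["wrist_force"])
for k in("scene","side"):
    q=inrack(rackview(k,"t4",(220,130,400,290) if k=="scene" else (200,130,360,280),4))
a=[cv2.imread(f"pics/{n}_t4.png") for n in("scene","side")]
a=[cv2.resize(x,(400,360)) for x in a]; cv2.imwrite("pics/t4.png",np.hstack(a))
```

```text
[np.float64(618.9264378369215), np.float64(-11.388490867638014), np.float64(85.56431364719502), np.float64(103.92132794229695)] [ 0.84351677  0.59388112 -2.17060004]
```

View pics/t4.png

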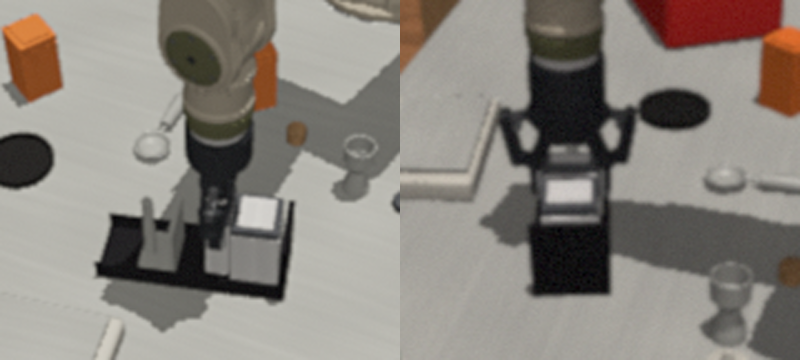

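The crop shows the square tin standing at the end wall (scene crop 258,235). The slim tin is in the jaws just beside it, clear of the stop, so I lower it.

Request:
{"fn": "carry_out", "kwargs": {"increments": [[[0,0,0.01,0,0,0],[0,0,0.018,0,0,0],[0,0,0.024,0,0,0],[0,0,0.026,0,0,0],[0,0,0.027,0,0,0]]]}}

```text
clock: 13.02
tcp_pos: [0.6201, -0.0107, 0.0734]
orientation: [0.0, 0.616, 0.788, -0.0]
wrist_force: [-2.6, -1.2, 6.0]
finger_gap: 0.0556
grip_force: 44.6
```

Request:
{"fn": "carry_out", "kwargs": {"increments": [[[0,0,0,0,0,0],[0,0,0,0,0,0]]]}}

```text
clock: 13.28
tcp_pos: [0.6201, -0.0107, 0.0734]
orientation: [0.0, 0.616, 0.788, -0.0]
wrist_force: [-2.6, -0.2, 5.7]
finger_gap: 0.0556
grip_force: 44.6
```

Request:
{"fn": "carry_out", "kwargs": {"increments": [[[0,0,-0.002,0,0,0],[0,0,-0.002,0,0,0],[0,0,-0.002,0,0,0],[0,0,-0.002,0,0,0]]], "jaw": 0}}

```text
clock: 13.78
tcp_pos: [0.6201, -0.0106, 0.0736]
orientation: [-0.0, 0.616, 0.788, -0.0]
wrist_force: [-0.0, 0.2, 0.5]
finger_gap: 0.0853
grip_force: 0.0
```

Request:
{"fn": "carry_out", "kwargs": {"increments": [[[0,0,-0.06,0,0,0],[0,0,-0.16,0,0,0],[0,0,-0.26,0,0,0],[0,0,-0.26,0,0,0],[0,0,-0.26,0,0,0]]]}}

```text
clock: 14.4
tcp_pos: [0.62, -0.0105, 0.2034]
orientation: [-0.0, 0.616, 0.788, -0.0]
wrist_force: [0.7, 0.3, -0.4]
finger_gap: 0.0853
grip_force: 0.0
```

Request:
{"fn": "carry_out", "kwargs": {"increments": [[[-0.1,0,0,0,0,0],[-0.167,0,0,0,0,0],[-0.167,0,0,0,0,0],[-0.167,0,0,0,0,0]]]}}

```text
clock: 14.9
tcp_pos: [0.6393, -0.0911, 0.202]
orientation: [-0.002, 0.616, 0.788, -0.001]
wrist_force: [0.3, 0.3, 0.2]
finger_gap: 0.0854
grip_force: 0.0
```

Run:
```python
from look import *
n=now();print(n)
for k in("scene","side"):
    q=inrack(rackview(k,"t5"));s=q[(abs(q[:,1])<45)&(q[:,0]>0)&(q[:,0]<140)&(q[:,2]>99)&(q[:,2]<115)]
    print(k,np.percentile(s[:,0],[1,50,99]).round(1),np.percentile(s[:,1],[1,99]).round(1),cv2.minAreaRect(s[:,:2].astype(np.float32)),np.median(s[:,2]))
    p=q[(abs(q[:,1])<20)&(q[:,0]>-80)&(q[:,0]<-35)&(q[:,2]>86)&(q[:,2]<112)];print(" post",len(p),p.mean(0) if len(p) else 0,)
    c=env.find_in(k,"stop_post"); 
    for d in c[:1]:
        w=np.array(d["position"])*1000; a=np.radians(RA); e=w[:2]-RC; print(" net",w.round(),d["score"],e@[np.cos(a),np.sin(a)],e@[-np.sin(a),np.cos(a)])
a=np.radians(RA); e=np.array(n[:2])-RC; print("tcp in rack",e@[np.cos(a),np.sin(a)],e@[-np.sin(a),np.cos(a)])
```

```text
[np.float64(639.2712666574402), np.float64(-91.12348262654011), np.float64(202.01009405833236), np.float64(103.96121104160554)]
scene [ 19.9  61.7 102.3] [-27.9  28.6] ((60.88108825683594, 0.9806766510009766), (59.4482307434082, 84.88066101074219), 89.66712188720703) 106.48715872271134
 post 39 [-54.31691943  -1.16043234  98.72297463]
 net [433. 278.  80.] 0.61 354.03014104074975 113.73064334060022
side [ 21.   69.8 105.6] [-24.3  30.4] ((62.83452606201172, 2.9812469482421875), (88.25890350341797, 54.12942886352539), 1.4880709648132324) 106.57609619293162
 post 41 [-51.46760725   3.52295205  98.40819243]
 net [629. -87.  81.] 0.66 -47.25340186964103 11.781596315703823
tcp in rack -53.763435929083776 2.7159613354057637
```

Request:
{"fn": "carry_out", "kwargs": {"increments": [[[0,0,0.08,0,0,0],[0,0,0.16,0,0,0],[0,0,0.225,0,0,0],[0,0,0.225,0,0,0]]]}}

```text
clock: 15.6
tcp_pos: [0.6379, -0.0902, 0.0885]
orientation: [-0.003, 0.615, 0.788, -0.001]
wrist_force: [0.4, -0.4, -0.6]
finger_gap: 0.0852
grip_force: 0.0
```

Request:
{"fn": "carry_out", "kwargs": {"increments": [[[0,0,0,0,0,0],[0,0,0,0,0,0],[0,0,0,0,0,0],[0,0,0,0,0,0],[0,0,0,0,0,0]]], "jaw": 1, "squeeze": 30}}

```text
clock: 16.23
tcp_pos: [0.6403, -0.0919, 0.0922]
orientation: [0.0, 0.616, 0.788, -0.0]
wrist_force: [-2.4, -0.5, 5.9]
finger_gap: 0.0132
grip_force: 29.2
```

Request:
{"fn": "carry_out", "kwargs": {"increments": [[[0.01,0,0,0,0,0],[0.025,0,0,0,0,0],[0.04,0,0,0,0,0],[0.05,0,0,0,0,0],[0.06,0,0,0,0,0]]]}}

```text
clock: 16.85
tcp_pos: [0.6333, -0.0632, 0.0922]
orientation: [0.001, 0.616, 0.788, -0.0]
wrist_force: [-1.1, -2.9, 5.5]
finger_gap: 0.0133
grip_force: 29.3
```

Request:
{"fn": "carry_out", "kwargs": {"increments": [[[0.004,0,0,0,0,0],[0.008,0,0,0,0,0],[0.012,0,0,0,0,0],[0.016,0,0,0,0,0],[0.016,0,0,0,0,0]]]}}

```text
clock: 17.48
tcp_pos: [0.6314, -0.0552, 0.0922]
orientation: [0.001, 0.616, 0.788, -0.0]
wrist_force: [-1.8, -0.5, 5.7]
finger_gap: 0.0132
grip_force: 29.3
```

Request:
{"fn": "carry_out", "kwargs": {"increments": [[[0.002,0,0,0,0,0],[0.004,0,0,0,0,0],[0.004,0,0,0,0,0]]]}}

```text
clock: 17.85
tcp_pos: [0.6311, -0.0538, 0.0922]
orientation: [0.001, 0.616, 0.788, -0.0]
wrist_force: [-2.0, -3.2, 4.9]
finger_gap: 0.013
grip_force: 29.3
```

Request:
{"fn": "carry_out", "kwargs": {"increments": [[[0.002,0,0,0,0,0],[0.003,0,0,0,0,0],[0.003,0,0,0,0,0]]]}}

```text
clock: 18.23
tcp_pos: [0.6307, -0.0526, 0.0922]
orientation: [0.001, 0.616, 0.788, -0.001]
wrist_force: [-1.2, -4.0, 5.6]
finger_gap: 0.0125
grip_force: 29.3
```

Request:
{"fn": "carry_out", "kwargs": {"increments": [[[0.002,0,0,0,0,0],[0.004,0,0,0,0,0],[0.004,0,0,0,0,0]]]}}

```text
clock: 18.6
tcp_pos: [0.6303, -0.0506, 0.0922]
orientation: [0.001, 0.616, 0.788, -0.0]
wrist_force: [-1.0, -2.9, 5.5]
finger_gap: 0.0135
grip_force: 29.3
```

Request:
{"fn": "carry_out", "kwargs": {"increments": [[[0.002,0,0,0,0,0],[0.004,0,0,0,0,0],[0.004,0,0,0,0,0]]]}}

```text
clock: 18.98
tcp_pos: [0.6302, -0.0502, 0.0922]
orientation: [0.002, 0.617, 0.787, -0.001]
wrist_force: [-0.8, -8.3, 4.9]
finger_gap: 0.013
grip_force: 29.2
```

Request:
{"fn": "carry_out", "kwargs": {"increments": [[[0.002,0,0,0,0,0],[0.004,0,0,0,0,0],[0.004,0,0,0,0,0]]]}}

```text
clock: 19.35
tcp_pos: [0.6302, -0.0502, 0.0923]
orientation: [0.004, 0.617, 0.787, -0.003]
wrist_force: [0.6, -14.5, 2.4]
finger_gap: 0.0129
grip_force: 29.2
```

Run:
```python
from look import *
print(env.get_state()["wrist_force"])
for k in("scene","side"):
    q=inrack(rackview(k,"t6",(260,180,360,280) if k=="scene" else (220,150,320,250),4));s=q[(abs(q[:,1])<30)&(q[:,0]>20)&(q[:,0]<140)&(q[:,2]>99)&(q[:,2]<112)]
    print(k,len(s),np.percentile(s[:,0],[1,50,99]).round(1),cv2.minAreaRect(s[:,:2].astype(np.float32)),np.median(s[:,2]))
cv2.imwrite("pics/t6.png",np.hstack([cv2.imread(f"pics/{n}_t6.png") for n in("scene","side")]))
```

```text
[  0.57476958 -14.4955272    2.39568436]
scene 587 [ 23.8  65.8 106.3] ((64.83526611328125, 0.31971168518066406), (59.87053680419922, 83.55872344970703), 89.21175384521484) 106.2402630651063
side 466 [ 23.5  73.6 108.7] ((65.58596801757812, 1.4224739074707031), (53.96799850463867, 89.00899505615234), 89.47728729248047) 106.86706387984653
```

View pics/t6.png

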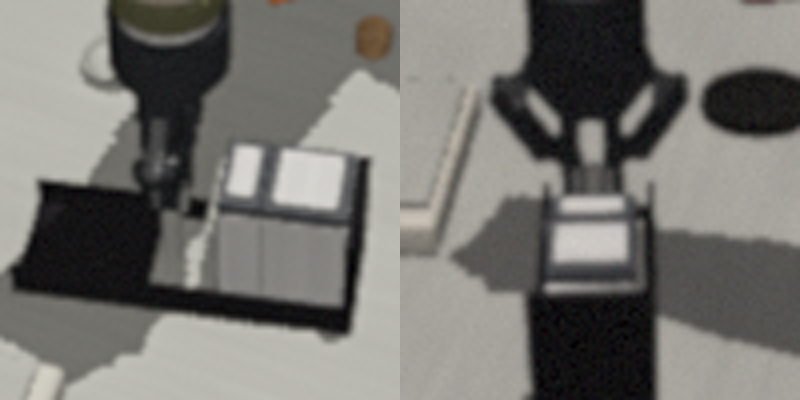

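The tins stand tight between the wall and the stop (tops at rack x 23 to 107). The stop no longer moves at 14.5 N, so I release it and go for the bottle.

Request:
{"fn": "carry_out", "kwargs": {"increments": [[[0,0,0,0,0,0],[0,0,0,0,0,0],[0,0,0,0,0,0],[0,0,0,0,0,0]]], "jaw": 0}}

```text
clock: 19.95
tcp_pos: [0.6287, -0.0451, 0.0911]
orientation: [-0.0, 0.616, 0.788, -0.0]
wrist_force: [-0.0, 0.4, -0.7]
finger_gap: 0.0835
grip_force: 0.0
```

Request:
{"fn": "carry_out", "kwargs": {"increments": [[[0,0,-0.06,0,0,0],[0,0,-0.16,0,0,0],[0,0,-0.278,0,0,0],[0,0,-0.278,0,0,0],[0,0,-0.278,0,0,0]]]}}

```text
clock: 20.58
tcp_pos: [0.6288, -0.0453, 0.2302]
orientation: [0.0, 0.616, 0.788, 0.0]
wrist_force: [-0.5, -0.1, -0.7]
finger_gap: 0.0855
grip_force: 0.0
```

Run:
```python
from plan import *
print(now())
s=(*rack(-7,1.5),230,104);print(s)
plan(s,[(510,130,230,104),(416,277,230,104),(416,277,92,104),(416,277,200,104),(554.5,328,200,104),(554.5,328,115,104),(554.5,328,97,104)])
```

```text
[np.float64(628.7735188937245), np.float64(-45.281985802362776), np.float64(230.17028258147528), np.float64(103.9932448730309)]
(np.float64(629.1380096797836), np.float64(-45.454952927331476), 230, 104)
[510. 130. 230. 104.] row [ 0.3981 -0.1463 -0.      0.      0.     -0.    ] rows>= 3.4
[416. 277. 230. 104.] row [ 0.3307 -0.1113 -0.      0.      0.     -0.    ] rows>= 2.8
[416. 277.  92. 104.] row [ 0.     0.     0.276  0.     0.    -0.   ] rows>= 2.2
[416. 277. 200. 104.] row [ 0.     0.    -0.216  0.     0.    -0.   ] rows>= 1.7
[554.5 328.  200.  104. ] row [ 0.032   0.2934 -0.      0.      0.     -0.    ] rows>= 2.4
[554.5 328.  115.  104. ] row [ 0.    0.    0.17  0.    0.   -0.  ] rows>= 1.4
[554.5 328.   97.  104. ] row [ 0.     0.     0.036  0.     0.    -0.   ] rows>= 0.3
```

Request:
{"fn": "carry_out", "kwargs": {"increments": [[[0.3981,-0.1463,0,0,0,0],[0.3981,-0.1463,0,0,0,0],[0.3981,-0.1463,0,0,0,0],[0.3981,-0.1463,0,0,0,0],[0.7288,-0.2576,0,0,0,0]]]}}

```text
clock: 21.2
tcp_pos: [0.4751, 0.1828, 0.2281]
orientation: [-0.001, 0.617, 0.787, -0.001]
wrist_force: [0.4, 1.3, 0.1]
finger_gap: 0.0852
grip_force: 0.0
```

Run:
```python
from plan import *
n=now();print(n)
plan(n,[(416,276.5,230,104)])
```

```text
[np.float64(475.06377586553475), np.float64(182.78821346010494), np.float64(228.14721560425622), np.float64(103.84452096106725)]
[416.  276.5 230.  104. ] row [ 0.2102 -0.0698 -0.0037  0.      0.     -0.0004] rows>= 1.8
```

Request:
{"fn": "carry_out", "kwargs": {"increments": [[[0.2102,-0.0698,0,0,0,0],[0.2102,-0.0698,0,0,0,0],[0.2102,-0.0698,0,0,0,0],[0.2102,-0.0698,0,0,0,0]]]}}

```text
clock: 21.7
tcp_pos: [0.4163, 0.2758, 0.2289]
orientation: [-0.0, 0.616, 0.788, -0.001]
wrist_force: [0.1, -0.7, -0.2]
finger_gap: 0.0853
grip_force: 0.0
```

```bash
cat > wr.py <<'E'
from look import *
from scipy.spatial.transform import Rotation as Rot
def wristcloud():
    s=env.get_state(); c=env.read_camera("wrist"); T=np.array(c["T_tool_cam"]);K=np.array(c["intrinsics"]);z=c["z_map"]
    v,u=np.mgrid[:400,:640]; dx,dy=(u-K[0,2])/K[0,0],(v-K[1,2])/K[1,1]; r=np.hypot(dx,dy)
    ok=(z>0)&(r<1.4); m=np.where(r>1e-6,np.tan(r)/np.maximum(r,1e-6),1)
    p=np.stack([dx*m*z,dy*m*z,z],-1)[ok]@T[:3,:3].T+T[:3,3]
    w,x,y,q=s["orientation"]; return (Rot.from_quat([x,y,q,w]).apply(p)+s["tcp_pos"])*1000
def sel(X,xy,r,z0,z1):
    return X[(X[:,2]>z0)&(X[:,2]<z1)&(np.hypot(X[:,0]-xy[0],X[:,1]-xy[1])<r)]
def box(t): return cv2.minAreaRect(t[:,:2].astype(np.float32)),np.percentile(t[:,2],[50,98]).round(1)
E
python3 - <<'E'
from wr import *
n=now();print(n);X=wristcloud()
print("bottle shoulder",box(sel(X,(416,276.5),40,95,112)));print("cap",box(sel(X,(416,276.5),40,114,150)));print("holder",box(sel(X,(554.5,328),75,50,66)))
E
```

```text
[np.float64(416.2569589330534), np.float64(275.83496491862087), np.float64(228.92312545730985), np.float64(104.02170811302673)]
bottle shoulder (((416.6451416015625, 274.9636535644531), (49.087284088134766, 47.41004180908203), 10.210352897644043), array([108.6, 111.8]))
cap (((416.93572998046875, 273.9339599609375), (35.11141586303711, 36.76950454711914), 9.549513816833496), array([123.7, 136.4]))
holder (((556.10009765625, 325.59698486328125), (77.35990142822266, 77.0633773803711), 3.752196788787842), array([59.7, 61.8]))
```

Request:
{"fn": "carry_out", "kwargs": {"increments": [[[-0.002,0,0.08,0,0,0],[-0.002,0,0.18,0,0,0],[-0.002,0,0.275,0,0,0],[-0.002,0,0.275,0,0,0],[-0.002,0,0.275,0,0,0]]]}}

```text
clock: 22.38
tcp_pos: [0.4183, 0.2748, 0.0939]
orientation: [0.0, 0.616, 0.787, 0.0]
wrist_force: [0.4, 0.3, 0.4]
finger_gap: 0.0854
grip_force: 0.0
```

Request:
{"fn": "carry_out", "kwargs": {"increments": [[[0,0,0,0,0,0],[0,0,0,0,0,0],[0,0,0,0,0,0],[0,0,0,0,0,0],[0,0,0,0,0,0]]], "jaw": 1, "squeeze": 40}}

```text
clock: 23.0
tcp_pos: [0.4178, 0.2757, 0.0946]
orientation: [0.001, 0.616, 0.788, 0.001]
wrist_force: [-0.9, -0.4, 7.8]
finger_gap: 0.0486
grip_force: 40.4
```

Request:
{"fn": "carry_out", "kwargs": {"increments": [[[0,0,-0.08,0,0,0],[0,0,-0.16,0,0,0],[0,0,-0.216,0,0,0],[0,0,-0.216,0,0,0],[0,0,-0.216,0,0,0]]]}}

```text
clock: 23.62
tcp_pos: [0.4164, 0.275, 0.1997]
orientation: [-0.0, 0.616, 0.788, -0.001]
wrist_force: [-0.9, 0.8, -2.6]
finger_gap: 0.0489
grip_force: 43.4
```

Run:
```python
from plan import *
n=now();print(n)
plan(n,[(555.3,326.8,n[2],104)])
```

```text
[np.float64(416.3894074749684), np.float64(275.0097095484986), np.float64(199.6719970874101), np.float64(103.9865774458124)]
[555.3 326.8 199.7 104. ] row [ 0.0334  0.2946 -0.      0.      0.     -0.    ] rows>= 2.4
```

Request:
{"fn": "carry_out", "kwargs": {"increments": [[[0.011,0.1,0,0,0,0],[0.022,0.2,0,0,0,0],[0.0334,0.2946,0,0,0,0],[0.0334,0.2946,0,0,0,0],[0.0334,0.2946,0,0,0,0]]]}}

```text
clock: 24.25
tcp_pos: [0.5546, 0.3264, 0.1982]
orientation: [-0.001, 0.616, 0.788, -0.002]
wrist_force: [0.1, -0.1, -2.3]
finger_gap: 0.0486
grip_force: 43.7
```

Request:
{"fn": "carry_out", "kwargs": {"increments": [[[0,0,0.06,0,0,0],[0,0,0.12,0,0,0],[0,0,0.17,0,0,0],[0,0,0.184,0,0,0],[0,0,0.19,0,0,0]]]}}

```text
clock: 24.88
tcp_pos: [0.5553, 0.3269, 0.1061]
orientation: [-0.0, 0.616, 0.788, -0.0]
wrist_force: [0.9, -0.9, -2.8]
finger_gap: 0.0489
grip_force: 43.7
```

Request:
{"fn": "carry_out", "kwargs": {"increments": [[[0,0,0.005,0,0,0],[0,0,0.009,0,0,0],[0,0,0.012,0,0,0],[0,0,0.012,0,0,0]]]}}

```text
clock: 25.38
tcp_pos: [0.5562, 0.3271, 0.0999]
orientation: [0.0, 0.616, 0.788, 0.0]
wrist_force: [0.3, 0.5, -2.9]
finger_gap: 0.049
grip_force: 43.7
```

Request:
{"fn": "carry_out", "kwargs": {"increments": [[[0,0,0.002,0,0,0],[0,0,0.004,0,0,0],[0,0,0.004,0,0,0]]]}}

```text
clock: 25.75
tcp_pos: [0.5561, 0.3272, 0.0997]
orientation: [0.0, 0.616, 0.788, 0.001]
wrist_force: [-3.3, -0.4, 8.6]
finger_gap: 0.0489
grip_force: 44.9
```

Request:
{"fn": "carry_out", "kwargs": {"increments": [[[0,0,-0.002,0,0,0],[0,0,-0.002,0,0,0],[0,0,-0.002,0,0,0],[0,0,-0.002,0,0,0]]], "jaw": 0}}

```text
clock: 26.25
tcp_pos: [0.556, 0.327, 0.0986]
orientation: [-0.0, 0.616, 0.788, -0.0]
wrist_force: [-1.3, -0.5, -0.0]
finger_gap: 0.0852
grip_force: 0.0
```

Request:
{"fn": "carry_out", "kwargs": {"increments": [[[0,0,-0.06,0,0,0],[0,0,-0.16,0,0,0],[0,0,-0.262,0,0,0],[0,0,-0.262,0,0,0],[0,0,-0.262,0,0,0]]]}}

```text
clock: 26.88
tcp_pos: [0.5559, 0.327, 0.2293]
orientation: [-0.0, 0.616, 0.788, -0.0]
wrist_force: [-0.5, 0.0, -0.2]
finger_gap: 0.0858
grip_force: 0.0
```

Run:
```python
from wr import *
n=now();print(n)
X=wristcloud();print("bottle",box(sel(X,(555,327),35,116,160)),"shoulder",box(sel(X,(555,327),40,98,117)))
plan(n,[(435.5,103.5,n[2],104)])
```

```text
[np.float64(555.8714187574201), np.float64(326.96965041248023), np.float64(229.31447832661414), np.float64(103.97788598724019)]
bottle (((554.8455200195312, 326.4873962402344), (40.6649284362793, 38.158260345458984), 13.035381317138672), array([128.4, 141.3])) shoulder (((554.6231689453125, 326.4879455566406), (48.16706466674805, 47.27614212036133), 13.83690071105957), array([113.6, 116.8]))
[435.5 103.5 229.3 104. ] row [-3.756e-01 -3.416e-01 -0.000e+00  0.000e+00  0.000e+00 -1.000e-04] rows>= 4.1
```

The bottle stands upright in the holder, with its top at 141 mm.

Request:
{"fn": "carry_out", "kwargs": {"increments": [[[-0.3756,-0.3416,0,0,0,0],[-0.3756,-0.3416,0,0,0,0],[-0.3756,-0.3416,0,0,0,0],[-0.3756,-0.3416,0,0,0,0],[-0.3756,-0.3416,0,0,0,0]]]}}

```text
clock: 27.55
tcp_pos: [0.4322, 0.1009, 0.228]
orientation: [-0.002, 0.618, 0.787, -0.002]
wrist_force: [0.6, 0.1, -0.6]
finger_gap: 0.0855
grip_force: 0.0
```

Run:
```python
from wr import *
X=wristcloud();n=now();print(n)
print("jig",box(sel(X,(435.5,103.5),40,60,90)),box(sel(X,(435.5,103.5),40,74,84)))
```

```text
[np.float64(433.69249508339686), np.float64(101.88570196355718), np.float64(228.46770898401792), np.float64(103.79241087163743)]
jig (((437.1444396972656, 102.13592529296875), (39.00221252441406, 40.058815002441406), 15.839476585388184), array([75.7, 79.9])) (((437.2773132324219, 101.74862670898438), (38.68328857421875, 39.579463958740234), 13.372936248779297), array([78.4, 80.1]))
```

Request:
{"fn": "carry_out", "kwargs": {"increments": [[[-0.002,0.002,0.1,0,0,0],[-0.002,0.002,0.2,0,0,0],[-0.002,0.002,0.29,0,0,0],[-0.002,0.002,0.327,0,0,0],[-0.002,0.002,0.327,0,0,0]]]}}

```text
clock: 28.22
tcp_pos: [0.4353, 0.1036, 0.064]
orientation: [-0.002, 0.615, 0.788, -0.002]
wrist_force: [0.2, 0.8, 1.2]
finger_gap: 0.0857
grip_force: 0.0
```

Request:
{"fn": "carry_out", "kwargs": {"increments": [[[0,0,0,0,0,0],[0,0,0,0,0,0],[0,0,0,0,0,0],[0,0,0,0,0,0],[0,0,0,0,0,0]]], "jaw": 1, "squeeze": 30}}

```text
clock: 28.85
tcp_pos: [0.4377, 0.1028, 0.0673]
orientation: [0.001, 0.616, 0.788, 0.001]
wrist_force: [-0.1, 1.1, 5.6]
finger_gap: 0.0378
grip_force: 29.7
```

Request:
{"fn": "carry_out", "kwargs": {"increments": [[[0,0,-0.08,0,0,0],[0,0,-0.18,0,0,0],[0,0,-0.28,0,0,0],[0,0,-0.32,0,0,0],[0,0,-0.32,0,0,0]]]}}

```text
clock: 29.48
tcp_pos: [0.4379, 0.1028, 0.2278]
orientation: [0.001, 0.616, 0.788, 0.001]
wrist_force: [0.3, -0.9, -1.3]
finger_gap: 0.0372
grip_force: 30.5
```

Run:
```python
from wr import *
n=now();print(n)
plan(n,[(500,-110,n[2],104),(567,-320,n[2],104)])
```

```text
[np.float64(437.8526203932338), np.float64(102.8089677754568), np.float64(227.79167887814873), np.float64(103.96925620765312)]
[ 500.  -110.   227.8  104. ] row [-4.43e-01  1.79e-02 -0.00e+00  0.00e+00  0.00e+00 -1.00e-04] rows>= 3.5
[ 567.  -320.   227.8  104. ] row [-0.4399  0.0284 -0.      0.      0.     -0.    ] rows>= 3.5
```

Request:
{"fn": "carry_out", "kwargs": {"increments": [[[-0.1,0.004,0,0,0,0],[-0.21,0.008,0,0,0,0],[-0.33,0.013,0,0,0,0],[-0.443,0.018,0,0,0,0],[-0.443,0.018,0,0,0,0]]]}}

```text
clock: 30.1
tcp_pos: [0.4992, -0.1134, 0.224]
orientation: [-0.001, 0.618, 0.786, -0.001]
wrist_force: [-0.4, 1.3, -1.1]
finger_gap: 0.0371
grip_force: 30.5
```

Request:
{"fn": "carry_out", "kwargs": {"increments": [[[-0.1,0.006,0,0,0,0],[-0.21,0.014,0,0,0,0],[-0.33,0.021,0,0,0,0],[-0.44,0.0284,0,0,0,0],[-0.44,0.0284,0,0,0,0]]]}}

```text
clock: 30.72
tcp_pos: [0.5659, -0.3225, 0.2228]
orientation: [-0.002, 0.617, 0.787, -0.0]
wrist_force: [0.0, 0.5, -1.9]
finger_gap: 0.0374
grip_force: 30.6
```

Run:
```python
from wr import *
X=wristcloud();n=now();print(n)
for z0,z1 in((6,18),(8,18)): print("tray",box(sel(X,(567,-320),58,z0,z1)))
print("jig",box(sel(X,n[:2],30,140,n[2]-40)))
```

```text
[np.float64(565.3461264639664), np.float64(-320.3350874729767), np.float64(223.372065224092), np.float64(103.87733723540866)]
tray (((568.2131958007812, -318.8045349121094), (92.79129791259766, 86.5162582397461), 7.941788196563721), array([12.1, 14.1]))
tray (((568.2131958007812, -318.8045349121094), (92.79129791259766, 86.5162582397461), 7.941788196563721), array([12.4, 14.2]))
jig (((563.1151733398438, -316.13916015625), (35.553070068359375, 20.564804077148438), 15.901373863220215), array([173. , 182.8]))
```

Request:
{"fn": "carry_out", "kwargs": {"increments": [[[0,0,0.1,0,0,0],[0,0,0.2,0,0,0],[0,0,0.26,0,0,0],[0,0,0.284,0,0,0],[0,0,0.284,0,0,0]]]}}

```text
clock: 31.4
tcp_pos: [0.5656, -0.3185, 0.084]
orientation: [-0.001, 0.615, 0.788, 0.0]
wrist_force: [0.1, 0.0, -0.9]
finger_gap: 0.0371
grip_force: 30.6
```

Request:
{"fn": "carry_out", "kwargs": {"increments": [[[0,0,0.004,0,0,0],[0,0,0.008,0,0,0],[0,0,0.008,0,0,0]]]}}

```text
clock: 31.78
tcp_pos: [0.5663, -0.3203, 0.081]
orientation: [0.001, 0.616, 0.788, -0.0]
wrist_force: [-0.3, -0.7, -0.7]
finger_gap: 0.0376
grip_force: 30.6
```

Request:
{"fn": "carry_out", "kwargs": {"increments": [[[0,0,0.006,0,0,0],[0,0,0.012,0,0,0],[0,0,0.017,0,0,0],[0,0,0.017,0,0,0]]]}}

```text
clock: 32.28
tcp_pos: [0.5659, -0.3201, 0.0717]
orientation: [-0.0, 0.616, 0.788, -0.0]
wrist_force: [-0.4, 0.2, -1.0]
finger_gap: 0.0375
grip_force: 30.6
```

Request:
{"fn": "carry_out", "kwargs": {"increments": [[[0,0,0.002,0,0,0],[0,0,0.003,0,0,0],[0,0,0.003,0,0,0]]]}}

```text
clock: 32.65
tcp_pos: [0.5662, -0.3206, 0.0714]
orientation: [0.001, 0.616, 0.788, -0.0]
wrist_force: [-1.4, -0.1, 5.3]
finger_gap: 0.0375
grip_force: 30.9
```

On the tray floor. I release and retreat.

Request:
{"fn": "carry_out", "kwargs": {"increments": [[[0,0,-0.001,0,0,0],[0,0,-0.001,0,0,0],[0,0,-0.001,0,0,0],[0,0,-0.001,0,0,0]]], "jaw": 0}}

```text
clock: 33.15
tcp_pos: [0.566, -0.3199, 0.0706]
orientation: [-0.0, 0.616, 0.788, -0.0]
wrist_force: [0.2, 0.0, 0.2]
finger_gap: 0.0852
grip_force: 0.0
```

Request:
{"fn": "carry_out", "kwargs": {"increments": [[[0,0,-0.06,0,0,0],[0,0,-0.16,0,0,0],[0,0,-0.28,0,0,0],[0,0,-0.34,0,0,0],[0,0,-0.34,0,0,0]]]}}

```text
clock: 33.78
tcp_pos: [0.5673, -0.321, 0.2444]
orientation: [0.003, 0.616, 0.788, 0.0]
wrist_force: [-0.0, -0.0, -0.6]
finger_gap: 0.0855
grip_force: 0.0
```

Request:
{"fn": "carry_out", "kwargs": {"increments": [[[-0.03,-0.2,0,0,0,0],[-0.03,-0.2,0,0,0,0],[-0.03,-0.2,0,0,0,0],[-0.03,-0.2,0,0,0,0]]]}}

```text
clock: 34.28
tcp_pos: [0.4726, -0.3585, 0.2399]
orientation: [-0.0, 0.616, 0.788, 0.0]
wrist_force: [0.6, 0.9, 1.2]
finger_gap: 0.0853
grip_force: 0.0
```

Run:
```python
from wr import *
print(now())
for k in("scene","side"):
    c=rackview(k,"t9");q=inrack(c);s=q[(abs(q[:,1])<30)&(q[:,0]>5)&(q[:,0]<140)&(q[:,2]>99)&(q[:,2]<112)]
    print(k,len(s),np.percentile(s[:,0],[1,99]).round(1),np.median(s[:,2]))
    p=q[(abs(q[:,1])<20)&(q[:,0]>-80)&(q[:,0]<10)&(q[:,2]>86)&(q[:,2]<112)];print(" post",len(p),p.mean(0))
    P=cloud(c).reshape(-1,3)*1000; P=P[~np.isnan(P[:,0])]
    print(" jig",box(sel(P,(567,-320),45,65,95))," bottle",box(sel(P,(555,327),40,120,160)))
a=cv2.imread; A=dict(np.load("scene_t9.npz"))["frame"][130:300,190:490]; B=dict(np.load("side_t9.npz"))["frame"][140:360,220:420]
cv2.imwrite("pics/t9.png",np.hstack([cv2.resize(A,(460,261),interpolation=cv2.INTER_CUBIC),cv2.resize(B,(237,261),interpolation=cv2.INTER_CUBIC)]))
```

```text
[np.float64(472.59449012713077), np.float64(-358.51271049311276), np.float64(239.9133737708242), np.float64(103.95477611339052)]
scene 584 [ 23.6 106.3] 106.55063082140646
 post 40 [-11.9952812   -1.17281968  98.87006455]
 jig (((565.3842163085938, -319.1556701660156), (43.716094970703125, 38.602508544921875), 44.57832336425781), array([74.4, 85. ]))  bottle (((554.33935546875, 326.79888916015625), (33.973731994628906, 37.76228332519531), 78.56503295898438), array([128.1, 139.4]))
side 466 [ 23.9 108.8] 107.00467782748706
 post 38 [-8.55131174  2.44064757 98.74891696]
 jig (((561.5540771484375, -321.1116943359375), (44.13362121582031, 38.605220794677734), 73.55712890625), array([74.3, 82.2]))  bottle (((552.470947265625, 326.6672058105469), (34.7827262878418, 37.13126754760742), 17.046539306640625), array([128.1, 141.2]))
```

View pics/t9.png

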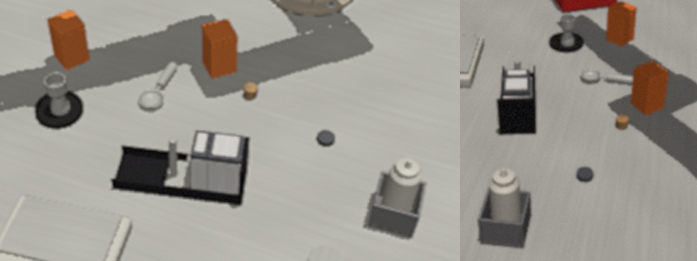

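The final picture shows both tins tight in the rack (215,160), the bottle upright in the holder (402,190) and the jigger upright in the tray (57,100). The stop post has moved 42 mm, which puts the stop near 0.070. I hand in.

```bash
python3 -c "
from workcell import env
print(env.hand_in())"
```

```text
the job is handed in; nothing more can be done
None
```

The job is handed in after about 34 s of robot time: both tins are snug in the rack with the stop against them, the bottle is in its holder, the jigger is upright in its tray, all are released and none tipped over.

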